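# Seat the rocking tin lid

## Robot

A 7-joint arm with a two-finger parallel gripper is mounted at the origin on the work surface. World frame = base frame: x ahead of the robot, y to its left, z up, the work surface at z = 0. Lengths are in m, angles in rad, forces in N, time in s.
With the tool pointing down it reaches from about 0.425 to 0.875 m from the base axis. Payload 4.7 kg.
Tool frame: the origin (TCP) lies at the very end of the fingers, on their centre line; the grasp point (between the pads) lies 19 mm behind it; z points along the fingers, y is the line along which they close (so a half turn about z gives the same grasp; the last joint's range is limited). The gripper opens to 87 mm and grips with 3 to 60 N. Pads are 19 mm wide; open, the fingers measure 117 mm over their backs; the gripper's body (75 mm by 190 mm) begins 51 mm behind the grasp point.
Start: joints at [1.163, 0.321, -0.07, 1.45, 0.023, 1.371, -0.057], TCP at [0.266, -0.593, 0.223] pointing down, gripper open.
Joint ranges: [-2.86, 2.86], [-0.3, 2.09], [-1.38, 1.24], [0.06, 2.45], [-1.56, 4.7], [0.09, 2.05], [-2.69, 2.69]. Speed limits (rad/s): [2.57, 2.57, 3.14, 3.14, 3.14, 3.14, 3.14].

## Interface

Orientations are given as a rotation vector (axis times angle).
In Python, from bench import ctrl, vision gives the robot as it stands.
- The arm moves only by the tool jog_arm, never from a script. Its argument "increments" is a list of rows, each an object of numbers: "tx", "ty", "tz": the shift along the tool's x, y, z in mm; "wx", "wy", "wz": the turn, a rotation vector about the tool's x, y, z in rad; "gripper": the opening, from 0 (shut) to 1 (fully open). In form: [{"tx": .., "ty": .., "tz": .., "wx": .., "wy": .., "wz": .., "gripper": ..}, ...]. A call has exactly 5 rows; each row is the pose to reach, as a shift and turn from the pose commanded when the call began, along the tool's axes at that moment; what a row does not reach only later rows make up. A row lasts 1/12 s, in which the tool goes at most 41.7 mm and 7.16 degrees, less where a joint would pass 70% of its speed; a pose out of reach is approached as far as the arm can. A call with a gripper value outside its range is refused whole. The fingers move at their own pace and stop on an object; "grip_force" is the grip in N (left out, the last holds). Time passes only in rows, so rows that repeat a pose let the fingers close, or fill a call up. It gives the time, the measured TCP pose, the force, the opening and the grip force at its end, in the units of the state.
- ctrl.get_state(): the state, without advancing time (a new reading comes with each control period).
- vision.get_image(name): name is "side" or "top" or "wrist"; returns a dict with "color" (400x640x3 uint8, blue, green, red), "fx", "fy", "cx", "cy" (pixels), "extrinsics" (4x4, takes a point from world to camera coordinates). Camera axes: x right, y down, z forward; pixel columns grow to the right and rows downward; lengths in m; the calibration is good to about 2 mm. A picture is of the moment at which its call begins. There is no depth.
- ctrl.close_job(): hands the job in; it is judged then, once.
Trained networks look in the newest picture that a camera, given by its name, has taken for a name from the list of things; names that differ only in an ending like _2 or _b are one class to them, and where a whole thing is asked for, a point or a joint stands for the part that bears it (a point fixed in the world has none). Each returns a list of dicts, best first, with "conf" (0 to 1); they miss things now and then, are a little off and sometimes report something else, mostly with a low value. They report only what shows in the picture. A call takes as long as a camera call. They do not tell look-alikes from the thing itself.
- vision.spot_in(camera, thing): "bbox" ([left, top, right, bottom] in pixels, round what is visible of it).
The state is a dict: "time": time; "joint_positions": joint angles; "qd": joint speeds; "joint_torque": joint torques, N m; "position": TCP position; "tool_rot": TCP orientation; "ft_force": force on the tool from outside, world axes, zero at the start; "torque": the same for the moment, N m; "grip_width": opening from 0.0 (shut) to 1.0 (fully open); "grip_force": force on a finger pad.
Only numpy, scipy, OpenCV 4.12 (cv2) and the standard library are available. Lean on these libraries where they do the work, as an engineer would, in place of code of your own. Each camera call takes 0.05 s, during which the arm holds its last target. There are 200 camera calls.

## Task

One of the three tins has a lid that is not properly on. Press on the flat outer rim of the lids, clear of the raised middles, until you have felt one rock under the finger, then press that lid on its raised middle until it is fully home and level. Do not press hard on the middles of the lids that sit firmly (they dent), do not lift any tin or lid, and leave the tins, cup, spoon and bottle standing where they are.

Things in the scene. Friction and masses are not known exactly. Their poses are not given: they have to be found in the camera images.
- tin_a: Plain round metal tin, loose on the sill, about 0.75 kg, 90 mm across, upright. Origin: centre of its underside. z up its axis. The three tins differ a few mm in height.
- tin_b: Plain round metal tin, loose on the sill, about 0.75 kg, 90 mm across, upright. Origin: centre of its underside. z up its axis. The three tins differ a few mm in height.
- tin_c: Plain round metal tin, loose on the sill, about 0.75 kg, 90 mm across, upright. Origin: centre of its underside. z up its axis. The three tins differ a few mm in height.
- lid_a: Press lid of tin_a, 96 mm across, skirt 16 mm. Origin: centre of its flat top (level of the outer rim), 60 to 80 mm above the sill; z: its axis, up. A seated lid is rigid. The unseated one lies level until pressed on the rim: 35 mm off centre it tips about 0.13 rad under 3 N (springy), its edge then stops on the tin; released, it springs level.
- lid_b: Press lid of tin_b, 96 mm across, skirt 16 mm. Origin: centre of its flat top (level of the outer rim), 60 to 80 mm above the sill; z: its axis, up. A seated lid is rigid. The unseated one lies level until pressed on the rim: 35 mm off centre it tips about 0.13 rad under 3 N (springy), its edge then stops on the tin; released, it springs level.
- lid_c: Press lid of tin_c, 96 mm across, skirt 16 mm. Origin: centre of its flat top (level of the outer rim), 60 to 80 mm above the sill; z: its axis, up. A seated lid is rigid. The unseated one lies level until pressed on the rim: 35 mm off centre it tips about 0.13 rad under 3 N (springy), its edge then stops on the tin; released, it springs level.
- boss_a: Raised round middle of lid_a, 32 mm across, 3 mm above the flat rim, part of the lid. Origin: on the lid's axis at the level of the flat rim. An unseated lid pressed here with about 5 to 9 N goes straight down about 6 mm, stops hard and stays.
- boss_b: Raised round middle of lid_b, 32 mm across, 3 mm above the flat rim, part of the lid. Origin: on the lid's axis at the level of the flat rim. An unseated lid pressed here with about 5 to 9 N goes straight down about 6 mm, stops hard and stays.
- boss_c: Raised round middle of lid_c, 32 mm across, 3 mm above the flat rim, part of the lid. Origin: on the lid's axis at the level of the flat rim. An unseated lid pressed here with about 5 to 9 N goes straight down about 6 mm, stops hard and stays.
- cup: Yellow ceramic cup, bystander, 80 mm across, 85 mm high, loose. Origin: centre of its underside.
- spoon: Bamboo spoon lying on the sill, bystander, 160 mm long, loose. Its length runs along its x axis.
- bottle: Green glass swing-stopper bottle, bystander, 66 mm across, 207 mm high, loose. Origin: centre of its underside.
There are look-alikes about, which are no part of the job. Leave any green, pink or turquoise look-alike of the tin_a alone.

How it is judged:
By the outcome, as a careful person would: the job done as asked, in the order asked, and still so for the second after the job is handed in, with the robot touching nothing.
It also fails if it takes over 54 s, if anything falls off the work surface, if the arm or the gripper's body presses on something with over 40 N, if the wrist force passes 120 N, or if a joint passes its speed limit or range.

## Working session

There is one attempt and no reset: what is moved stays moved. The work goes in short steps, Python scripts to look and compute and a tool call to move; the robot and the scene stay as the last step left them, time stands still between calls to the robot, and variables do not carry over. Pictures are saved under pics/ and viewed, at most 10 in all, crops included, and the job is handed in when it is done.

Besides the shell and the picture viewer there is one more tool, called after "Request:" as name(argument=value, ...) on one line, values as JSON. jog_arm: Moves the arm, as the interface text tells. Its arguments: {"type":"object","properties":{"increments":{"type":"array"},"grip_force":{"type":"number"}},"required":["increments"]}

```bash
mkdir -p pics; python3 - <<'E'
from bench import ctrl, vision
import cv2,numpy as np
for n in ("top","side"):
    im=vision.get_image(n); cv2.imwrite(f"pics/{n}0.png",im["color"])
    print(n,im["fx"],im["cx"],im["cy"],np.round(im["extrinsics"],4).tolist())
    for t in ("tin_a","lid_a","boss_a","cup","bottle","spoon"):
        print(t,[(np.round(d["bbox"]).astype(int).tolist(),round(d["conf"],2)) for d in vision.spot_in(n,t)])
s=ctrl.get_state();print(s["time"],s["position"],s["tool_rot"],s["ft_force"])
E
```

```text
top 511.1885422380452 318.2920210064185 202.48612975983906 [[-0.0278, -0.9996, 0.0107, 0.014], [-0.9953, 0.0267, -0.0926, 0.6055], [0.0923, -0.0132, -0.9956, 1.2444], [0.0, 0.0, 0.0, 1.0]]
tin_a [([277, 117, 317, 164], 0.96), ([212, 220, 258, 258], 0.84), ([147, 216, 188, 247], 0.74), ([380, 206, 424, 244], 0.64), ([222, 162, 266, 201], 0.64), ([289, 184, 327, 222], 0.6), ([336, 131, 379, 173], 0.59)]
lid_a [([338, 135, 376, 172], 0.96), ([278, 117, 315, 159], 0.92), ([224, 161, 265, 204], 0.91), ([386, 207, 418, 245], 0.83), ([213, 219, 258, 260], 0.8), ([289, 185, 328, 226], 0.65)]
boss_a [([292, 128, 302, 144], 0.63), ([237, 169, 249, 185], 0.57), ([350, 144, 364, 156], 0.5), ([394, 217, 410, 233], 0.41)]
cup [([461, 207, 504, 241], 0.88)]
bottle [([143, 218, 187, 246], 0.63), ([227, 232, 238, 248], 0.58)]
spoon [([305, 237, 326, 301], 0.59)]
side 438.6217784814522 315.9902098798053 198.00735807912042 [[0.9956, -0.0935, 0.0005, -0.6001], [-0.0603, -0.6466, -0.7604, 0.0949], [0.0714, 0.7571, -0.6494, 1.1471], [0.0, 0.0, 0.0, 1.0]]
tin_a [([359, 176, 390, 214], 0.96), ([302, 182, 337, 223], 0.92), ([278, 243, 320, 296], 0.74), ([268, 147, 297, 185], 0.72), ([349, 211, 390, 259], 0.61), ([312, 149, 349, 188], 0.59)]
lid_a [([278, 247, 322, 284], 0.9), ([355, 174, 392, 202], 0.73), ([316, 151, 349, 172], 0.7), ([348, 211, 388, 241], 0.62), ([261, 150, 295, 174], 0.61), ([299, 182, 334, 207], 0.6)]
boss_a [([278, 154, 286, 163], 0.64), ([364, 216, 378, 226], 0.61), ([291, 257, 308, 266], 0.58), ([325, 153, 334, 166], 0.55), ([370, 180, 380, 189], 0.5)]
cup [([277, 313, 322, 373], 0.67)]
bottle []
spoon [([226, 215, 287, 228], 0.56)]
0.7 [ 0.26605984 -0.59305808  0.22259269] [ 3.07191824e+00  6.57561344e-01 -8.59770240e-05] [0.53747839 0.12984373 0.36618001]
```

```bash
python3 - <<'E'
import cv2
a=cv2.imread("pics/top0.png")[100:280,120:520];b=cv2.imread("pics/side0.png")[120:390,200:600]
cv2.imwrite("pics/crop_t.png",cv2.resize(a,None,fx=2,fy=2,interpolation=2));cv2.imwrite("pics/crop_s.png",cv2.resize(b,None,fx=2,fy=2,interpolation=2))
E
```

```text
(no output)
```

View pics/crop_t.png

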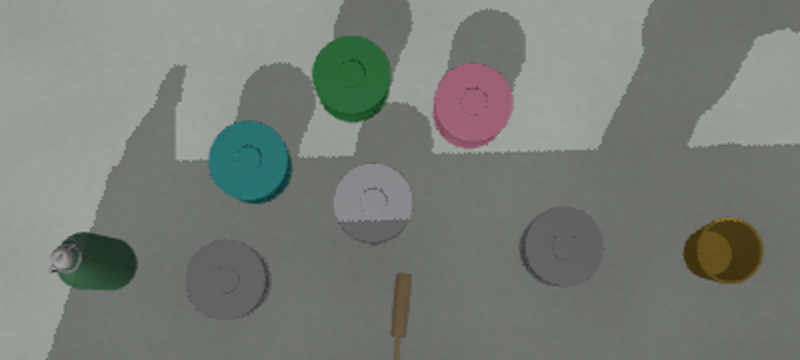

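View pics/crop_s.png

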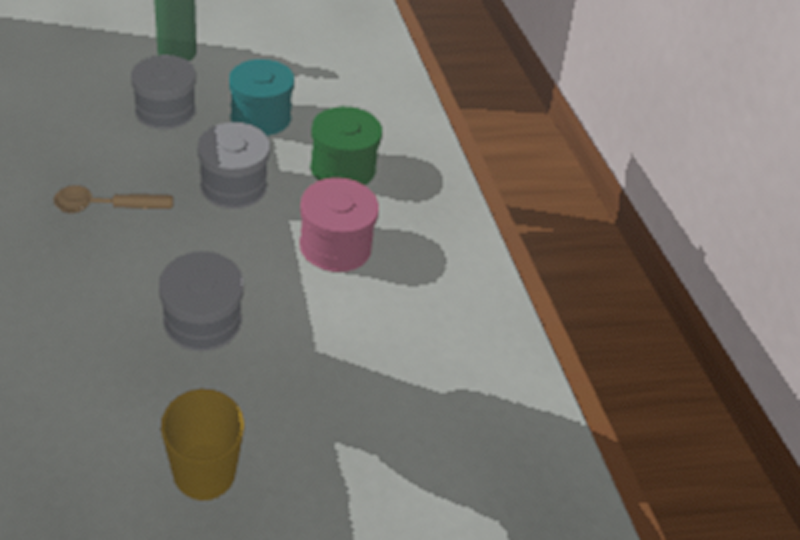

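The top view shows three grey tins, with bosses near (233,239), (306,200) and (402,224). The green, pink and turquoise ones are look-alikes. In the side view the grey bosses are near (282,158), (317,193) and (300,261). Next I triangulate these.

```bash
cat > h.py <<'E'
import numpy as np
from bench import ctrl, vision
def cam(im): return np.array([[im["fx"],0,im["cx"]],[0,im["fy"],im["cy"]],[0,0,1]])@im["extrinsics"][:3]
def ray(im,u,v):
    E=im["extrinsics"];R=E[:3,:3];o=-R.T@E[:3,3]
    return o,R.T@np.array([(u-im["cx"])/im["fx"],(v-im["cy"])/im["fy"],1])
def onz(im,u,v,z):
    o,d=ray(im,u,v);return o+d*(z-o[2])/d[2]
E
python3 - <<'E'
from h import *
import cv2
t=vision.get_image("top");s=vision.get_image("side")
for n,a,b in (("L",(233.5,239.3),(282,158)),("M",(306.5,200),(317.3,192.7)),("R",(402.3,224),(300,261.5))):
    X=cv2.triangulatePoints(cam(t),cam(s),np.array(a,float),np.array(b,float)).ravel();X=X[:3]/X[3]
    print(n,X.round(4),np.hypot(*X[:2]).round(3),[(onz(t,*a,z)[:2].round(4),onz(s,*b,z)[:2].round(4)) for z in (.065,.075)])
st=ctrl.get_state()
import cv2;print(cv2.Rodrigues(st["tool_rot"])[0].round(3).tolist(), st["time"])
w=vision.get_image("wrist");print(np.round(cv2.Rodrigues(st["tool_rot"])[0].T@(-w["extrinsics"][:3,:3].T@w["extrinsics"][:3,3]-st["position"]),4), np.round(w["extrinsics"][:3,:3]@cv2.Rodrigues(st["tool_rot"])[0],3).tolist(),w["fx"])
E
```

```text
L [0.5199 0.2035 0.0658] 0.558 [(array([0.5191, 0.2036]), array([0.521 , 0.2046])), (array([0.5189, 0.202 ]), array([0.521 , 0.1904]))]
M [0.6085 0.0262 0.0727] 0.609 [(array([0.6091, 0.0263]), array([0.6096, 0.0354])), (array([0.6081, 0.0262]), array([0.6084, 0.0235]))]
R [ 0.5459 -0.203   0.0654] 0.582 [(array([ 0.5448, -0.2031]), array([ 0.5474, -0.2026])), (array([ 0.5443, -0.2013]), array([ 0.5471, -0.2113]))]
[[0.912, 0.409, 0.0], [0.409, -0.912, -0.0], [-0.0, 0.0, -1.0]] 0.8
[ 0.0704 -0.0006 -0.1624] [[0.002, 1.0, 0.0], [-0.965, 0.002, -0.261], [-0.261, 0.0, 0.965]] 359.3843672884603
```

Request:
jog_arm(increments=[{"tx": 35, "ty": -22, "tz": 0, "gripper": 0}, {"tx": 70, "ty": -44, "tz": 0, "gripper": 0}, {"tx": 105, "ty": -66, "tz": 10, "gripper": 0}, {"tx": 140, "ty": -88, "tz": 20, "gripper": 0}, {"tx": 175, "ty": -110, "tz": 30, "gripper": 0}])

```text
validation failed for argument at $.in...
```

Request:
jog_arm(increments=[{"tx": 35, "ty": -22, "tz": 0, "wx": 0, "wy": 0, "wz": 0, "gripper": 0}, {"tx": 70, "ty": -44, "tz": 0, "wx": 0, "wy": 0, "wz": 0, "gripper": 0}, {"tx": 105, "ty": -66, "tz": 10, "wx": 0, "wy": 0, "wz": 0, "gripper": 0}, {"tx": 140, "ty": -88, "tz": 20, "wx": 0, "wy": 0, "wz": 0, "gripper": 0}, {"tx": 175, "ty": -110, "tz": 30, "wx": 0, "wy": 0, "wz": 0, "gripper": 0}])

```text
time: 1.27
position: [0.3802, -0.4216, 0.1933]
tool_rot: [3.071, 0.657, 0.001]
ft_force: [1.3, -0.5, -0.4]
grip_width: 0.708
grip_force: 0.0
```

Request:
jog_arm(increments=[{"tx": 34, "ty": -22, "tz": 10, "wx": 0, "wy": 0, "wz": 0, "gripper": 0}, {"tx": 68, "ty": -44, "tz": 20, "wx": 0, "wy": 0, "wz": 0, "gripper": 0}, {"tx": 102, "ty": -66, "tz": 30, "wx": 0, "wy": 0, "wz": 0, "gripper": 0}, {"tx": 136, "ty": -88, "tz": 40, "wx": 0, "wy": 0, "wz": 0, "gripper": 0}, {"tx": 166, "ty": -106, "tz": 45, "wx": 0, "wy": 0, "wz": 0, "gripper": 0}])

```text
time: 1.68
position: [0.488, -0.2553, 0.1473]
tool_rot: [-3.071, -0.66, 0.001]
ft_force: [0.9, 0.4, -0.5]
grip_width: 0.324
grip_force: 0.0
```

Request:
jog_arm(increments=[{"tx": 20, "ty": -13, "tz": 15, "wx": 0, "wy": 0, "wz": 0, "gripper": 0}, {"tx": 40, "ty": -26, "tz": 30, "wx": 0, "wy": 0, "wz": 0, "gripper": 0}, {"tx": 40, "ty": -26, "tz": 40, "wx": 0, "wy": 0, "wz": 0, "gripper": 0}, {"tx": 40, "ty": -26, "tz": 40, "wx": 0, "wy": 0, "wz": 0, "gripper": 0}, {"tx": 40, "ty": -26, "tz": 40, "wx": 0, "wy": 0, "wz": 0, "gripper": 0}])

```text
time: 2.1
position: [0.5124, -0.2192, 0.1078]
tool_rot: [-3.072, -0.657, 0.002]
ft_force: [-0.9, 0.1, 0.9]
grip_width: 0.02
grip_force: 0.0
```

```bash
python3 - <<'E'
from h import *
import cv2
w=vision.get_image("wrist");im=w["color"].copy()
for p in ((.545,-.203,.065),(.514,-.217,.062)):
    q=cam(w)@np.array([*p,1]);q=q[:2]/q[2];print(q);cv2.circle(im,tuple(int(x) for x in q),3,(0,0,255),1)
cv2.imwrite("pics/w1.png",im)
for t in ("lid_a","boss_a"):
    print(t,[(np.round(d["bbox"]).tolist(),round(d["conf"],2)) for d in vision.spot_in("wrist",t)])
s=ctrl.get_state();print(s["position"],s["ft_force"],s["grip_width"],s["time"])
E
```

```text
[316.21354154 171.81505353]
[316.36277997 226.39538217]
lid_a [([234.0, 79.0, 399.0, 243.0], 0.83), ([488.0, 228.0, 606.0, 357.0], 0.41)]
boss_a [([292.0, 140.0, 342.0, 198.0], 0.83)]
[ 0.51313566 -0.22028553  0.10913414] [0.31364492 0.08288769 0.47742816] 0.004448159774792171 2.25
```

View pics/w1.png

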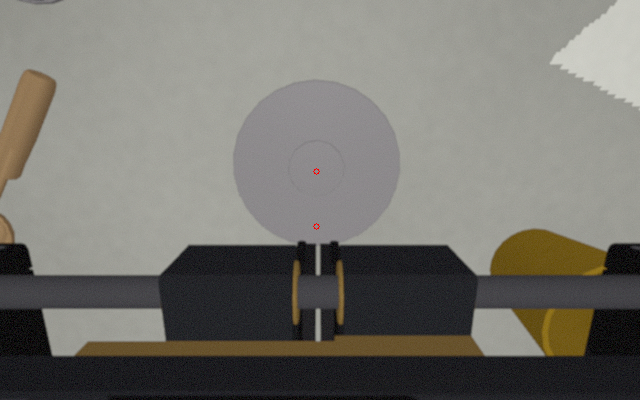

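Request:
jog_arm(increments=[{"tx": 4, "ty": 0, "tz": 20, "wx": 0, "wy": 0, "wz": 0, "gripper": 0}, {"tx": 4, "ty": 0, "tz": 35, "wx": 0, "wy": 0, "wz": 0, "gripper": 0}, {"tx": 4, "ty": 0, "tz": 41, "wx": 0, "wy": 0, "wz": 0, "gripper": 0}, {"tx": 4, "ty": 0, "tz": 43, "wx": 0, "wy": 0, "wz": 0, "gripper": 0}, {"tx": 4, "ty": 0, "tz": 43, "wx": 0, "wy": 0, "wz": 0, "gripper": 0}])

```text
time: 2.67
position: [0.5166, -0.2179, 0.0665]
tool_rot: [3.072, 0.655, -0.0]
ft_force: [-1.7, -0.4, 3.6]
grip_width: 0.002
grip_force: 1.5
```

Request:
jog_arm(increments=[{"tx": 0, "ty": 0, "tz": 1, "wx": 0, "wy": 0, "wz": 0, "gripper": 0}, {"tx": 0, "ty": 0, "tz": 2, "wx": 0, "wy": 0, "wz": 0, "gripper": 0}, {"tx": 0, "ty": 0, "tz": 2, "wx": 0, "wy": 0, "wz": 0, "gripper": 0}, {"tx": 0, "ty": 0, "tz": 2, "wx": 0, "wy": 0, "wz": 0, "gripper": 0}, {"tx": 0, "ty": 0, "tz": 2, "wx": 0, "wy": 0, "wz": 0, "gripper": 0}])

```text
time: 3.08
position: [0.5167, -0.2179, 0.0664]
tool_rot: [3.071, 0.655, -0.001]
ft_force: [-6.3, 2.5, 15.4]
grip_width: 0.004
grip_force: 7.8
```

Request:
jog_arm(increments=[{"tx": 0, "ty": 0, "tz": -2, "wx": 0, "wy": 0, "wz": 0, "gripper": 0}, {"tx": 0, "ty": 0, "tz": -3, "wx": 0, "wy": 0, "wz": 0, "gripper": 0}, {"tx": 0, "ty": 0, "tz": -3.5, "wx": 0, "wy": 0, "wz": 0, "gripper": 0}, {"tx": 0, "ty": 0, "tz": -3.5, "wx": 0, "wy": 0, "wz": 0, "gripper": 0}, {"tx": 0, "ty": 0, "tz": -3.5, "wx": 0, "wy": 0, "wz": 0, "gripper": 0}])

```text
time: 3.5
position: [0.5168, -0.2169, 0.0665]
tool_rot: [-3.072, -0.657, 0.0]
ft_force: [0.6, -0.9, 0.4]
grip_width: 0.005
grip_force: 0.2
```

R's rim is rigid: 15 N with no travel, and contact ends as soon as I back off. So R is seated, and M is next.

Request:
jog_arm(increments=[{"tx": 0, "ty": 0, "tz": -30, "wx": 0, "wy": 0, "wz": 0, "gripper": 0}, {"tx": 18, "ty": -22, "tz": -45, "wx": 0, "wy": 0, "wz": 0, "gripper": 0}, {"tx": 44, "ty": -53, "tz": -50, "wx": 0, "wy": 0, "wz": 0, "gripper": 0}, {"tx": 70, "ty": -84, "tz": -50, "wx": 0, "wy": 0, "wz": 0, "gripper": 0}, {"tx": 96, "ty": -115, "tz": -50, "wx": 0, "wy": 0, "wz": 0, "gripper": 0}])

```text
time: 3.92
position: [0.558, -0.0714, 0.1173]
tool_rot: [3.072, 0.655, 0.002]
ft_force: [0.6, 0.2, 0.1]
grip_width: 0.002
grip_force: 0.0
```

Request:
jog_arm(increments=[{"tx": 26, "ty": -31, "tz": 0, "wx": 0, "wy": 0, "wz": 0, "gripper": 0}, {"tx": 52, "ty": -62, "tz": 0, "wx": 0, "wy": 0, "wz": 0, "gripper": 0}, {"tx": 56, "ty": -69, "tz": 0, "wx": 0, "wy": 0, "wz": 0, "gripper": 0}, {"tx": 56, "ty": -69, "tz": 0, "wx": 0, "wy": 0, "wz": 0, "gripper": 0}, {"tx": 56, "ty": -69, "tz": 0, "wx": 0, "wy": 0, "wz": 0, "gripper": 0}])

```text
time: 4.33
position: [0.5799, 0.0134, 0.1162]
tool_rot: [3.071, 0.66, -0.002]
ft_force: [0.8, -0.8, -0.2]
grip_width: 0.002
grip_force: 0.0
```

```bash
cat > look.py <<'E'
from h import *
import sys
P=[float(x) for x in sys.argv[1:4]]
w=vision.get_image("wrist")
print("pred",(lambda q:q[:2]/q[2])(cam(w)@np.array([*P,1])))
st=ctrl.get_state()
import cv2
R=cv2.Rodrigues(st["tool_rot"])[0]
for t in ("lid_a","boss_a"):
    for d in vision.spot_in("wrist",t):
        b=d["bbox"];X=onz(w,(b[0]+b[2])/2,(b[1]+b[3])/2,P[2])
        print(t,np.round(b),round(d["conf"],2),X.round(4),"tool offs",(R.T@(X-st["position"])*1000).round(1))
print(st["position"],st["ft_force"],st["time"])
E
python3 look.py .6095 .0265 .073
```

```text
pred [319.06086574 178.62052216]
lid_a [  7.   0. 193.  73.] 0.95 [0.6309 0.1627 0.073 ] tool offs [ 108.3 -116.9   42.9]
lid_a [512.   1. 640. 169.] 0.94 [ 0.7138 -0.0792  0.073 ] tool offs [ 85.1 137.7  43.1]
lid_a [509. 314. 591. 354.] 0.88 [ 0.578  -0.1539  0.073 ] tool offs [-69.3 150.4  43.3]
lid_a [232. 101. 402. 244.] 0.68 [0.6122 0.029  0.073 ] tool offs [36.6 -2.6 43.1]
lid_a [  1. 110.  81. 258.] 0.65 [0.5398 0.1727 0.073 ] tool offs [  29.2 -163.3   43. ]
boss_a [  0. 178.  10. 214.] 0.66 [0.5239 0.1904 0.073 ] tool offs [  21.9 -186.    43. ]
boss_a [289. 158. 344. 211.] 0.6 [0.6056 0.0263 0.073 ] tool offs [29.5 -2.8 43.1]
boss_a [588.  50. 638. 110.] 0.57 [ 0.7243 -0.0959  0.073 ] tool offs [ 87.9 157.2  43.1]
boss_a [  1. 111. 122. 264.] 0.39 [0.5427 0.1614 0.073 ] tool offs [  27.2 -151.8   43. ]
[0.57989179 0.01175329 0.11614447] [ 0.15847024 -0.35384832  0.69040348] 4.3833
```

Request:
jog_arm(increments=[{"tx": -3, "ty": -2, "tz": 20, "wx": 0, "wy": 0, "wz": 0, "gripper": 0}, {"tx": -3, "ty": -2, "tz": 32, "wx": 0, "wy": 0, "wz": 0, "gripper": 0}, {"tx": -3, "ty": -2, "tz": 36, "wx": 0, "wy": 0, "wz": 0, "gripper": 0}, {"tx": -3, "ty": -2, "tz": 37, "wx": 0, "wy": 0, "wz": 0, "gripper": 0}, {"tx": -3, "ty": -2, "tz": 37, "wx": 0, "wy": 0, "wz": 0, "gripper": 0}])

```text
time: 4.9
position: [0.5766, 0.0133, 0.0794]
tool_rot: [-3.072, -0.656, 0.001]
ft_force: [-0.3, -0.1, 0.3]
grip_width: 0.009
grip_force: 0.0
```

Request:
jog_arm(increments=[{"tx": 0, "ty": 0, "tz": 1, "wx": 0, "wy": 0, "wz": 0, "gripper": 0}, {"tx": 0, "ty": 0, "tz": 2, "wx": 0, "wy": 0, "wz": 0, "gripper": 0}, {"tx": 0, "ty": 0, "tz": 2, "wx": 0, "wy": 0, "wz": 0, "gripper": 0}, {"tx": 0, "ty": 0, "tz": 2, "wx": 0, "wy": 0, "wz": 0, "gripper": 0}, {"tx": 0, "ty": 0, "tz": 2, "wx": 0, "wy": 0, "wz": 0, "gripper": 0}])

```text
time: 5.32
position: [0.5768, 0.014, 0.0779]
tool_rot: [3.072, 0.658, 0.001]
ft_force: [0.3, 0.3, 0.2]
grip_width: 0.008
grip_force: 0.0
```

Request:
jog_arm(increments=[{"tx": 0, "ty": 0, "tz": 1, "wx": 0, "wy": 0, "wz": 0, "gripper": 0}, {"tx": 0, "ty": 0, "tz": 2, "wx": 0, "wy": 0, "wz": 0, "gripper": 0}, {"tx": 0, "ty": 0, "tz": 2, "wx": 0, "wy": 0, "wz": 0, "gripper": 0}, {"tx": 0, "ty": 0, "tz": 2, "wx": 0, "wy": 0, "wz": 0, "gripper": 0}, {"tx": 0, "ty": 0, "tz": 2, "wx": 0, "wy": 0, "wz": 0, "gripper": 0}])

```text
time: 5.73
position: [0.5766, 0.0139, 0.0756]
tool_rot: [3.072, 0.658, -0.0]
ft_force: [-1.0, -0.4, -0.5]
grip_width: 0.004
grip_force: 0.0
```

Request:
jog_arm(increments=[{"tx": 0, "ty": 0, "tz": 1, "wx": 0, "wy": 0, "wz": 0, "gripper": 0}, {"tx": 0, "ty": 0, "tz": 2, "wx": 0, "wy": 0, "wz": 0, "gripper": 0}, {"tx": 0, "ty": 0, "tz": 2, "wx": 0, "wy": 0, "wz": 0, "gripper": 0}, {"tx": 0, "ty": 0, "tz": 2, "wx": 0, "wy": 0, "wz": 0, "gripper": 0}, {"tx": 0, "ty": 0, "tz": 2, "wx": 0, "wy": 0, "wz": 0, "gripper": 0}])

```text
time: 6.15
position: [0.5768, 0.014, 0.0745]
tool_rot: [3.072, 0.658, 0.0]
ft_force: [-2.4, -1.0, 5.1]
grip_width: 0.004
grip_force: 2.5
```

Request:
jog_arm(increments=[{"tx": 0, "ty": 0, "tz": 1, "wx": 0, "wy": 0, "wz": 0, "gripper": 0}, {"tx": 0, "ty": 0, "tz": 2, "wx": 0, "wy": 0, "wz": 0, "gripper": 0}, {"tx": 0, "ty": 0, "tz": 2, "wx": 0, "wy": 0, "wz": 0, "gripper": 0}, {"tx": 0, "ty": 0, "tz": 2, "wx": 0, "wy": 0, "wz": 0, "gripper": 0}, {"tx": 0, "ty": 0, "tz": 2, "wx": 0, "wy": 0, "wz": 0, "gripper": 0}])

```text
time: 6.57
position: [0.5768, 0.014, 0.0744]
tool_rot: [3.071, 0.657, 0.0]
ft_force: [-6.6, -0.4, 15.8]
grip_width: 0.005
grip_force: 8.2
```

M is firm too: no force at 0.0756, then 16 N at 0.0744 with no travel. I move on to L, turning the tool on the way to keep the hand clear of the bottle.

Request:
jog_arm(increments=[{"tx": 0, "ty": 0, "tz": -30, "wx": 0, "wy": 0, "wz": -0.06, "gripper": 0}, {"tx": 0, "ty": -25, "tz": -45, "wx": 0, "wy": 0, "wz": -0.18, "gripper": 0}, {"tx": 0, "ty": -62, "tz": -45, "wx": 0, "wy": 0, "wz": -0.3, "gripper": 0}, {"tx": 0, "ty": -102, "tz": -45, "wx": 0, "wy": 0, "wz": -0.42, "gripper": 0}, {"tx": 0, "ty": -142, "tz": -45, "wx": 0, "wy": 0, "wz": -0.54, "gripper": 0}])

```text
time: 6.98
position: [0.5182, 0.1444, 0.1171]
tool_rot: [2.782, 1.459, 0.002]
ft_force: [0.8, 0.4, -0.1]
grip_width: 0.004
grip_force: 0.0
```

Request:
jog_arm(increments=[{"tx": 17, "ty": -27, "tz": 0, "wx": 0, "wy": 0, "wz": -0.1, "gripper": 0}, {"tx": 17, "ty": -27, "tz": 0, "wx": 0, "wy": 0, "wz": -0.16, "gripper": 0}, {"tx": 17, "ty": -27, "tz": 0, "wx": 0, "wy": 0, "wz": -0.16, "gripper": 0}, {"tx": 17, "ty": -27, "tz": 0, "wx": 0, "wy": 0, "wz": -0.16, "gripper": 0}, {"tx": 17, "ty": -27, "tz": 0, "wx": 0, "wy": 0, "wz": -0.16, "gripper": 0}])

```text
time: 7.4
position: [0.5067, 0.1713, 0.1164]
tool_rot: [2.663, 1.666, -0.001]
ft_force: [-0.6, 0.3, 0.3]
grip_width: 0.006
grip_force: 0.0
```

```bash
python3 look.py .520 .2035 .066; python3 -c "
from h import *;import cv2
w=vision.get_image('wrist');cv2.imwrite('pics/w3.png',w['color'])"
```

```text
pred [315.45447671 173.30512684]
lid_a [468.  16. 639. 194.] 0.65 [0.6592 0.1797 0.066 ] tool offs [ 74.4 133.3  50.4]
lid_a [232.  86. 393. 244.] 0.64 [0.5205 0.2088 0.066 ] tool offs [39.9 -4.1 50.4]
lid_a [468. 310. 596. 358.] 0.63 [0.6043 0.0405 0.066 ] tool offs [-74.7 144.9  50.5]
boss_a [523. 338. 576. 356.] 0.73 [0.6115 0.0253 0.066 ] tool offs [-85.3 158.   50.5]
boss_a [284. 142. 340. 197.] 0.7 [0.5191 0.2062 0.066 ] tool offs [36.9 -4.3 50.4]
boss_a [542.  81. 602. 137.] 0.69 [0.6679 0.173  0.066 ] tool offs [ 72.2 144.1  50.4]
[0.50678309 0.17117918 0.11641298] [-0.06755559 -0.33514669  0.43197675] 7.45
```

View pics/w3.png

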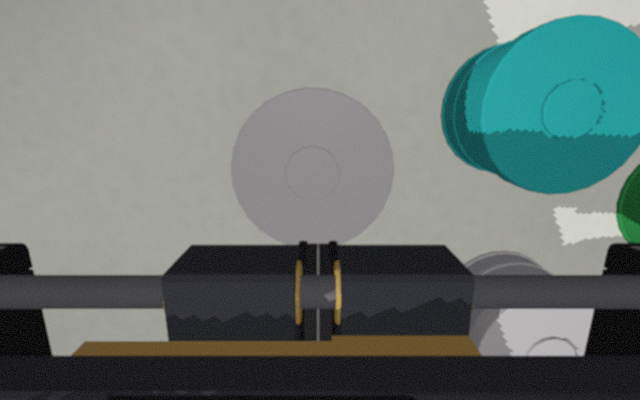

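The wrist view shows L's lid centred near (312,167), with its boss at (312,172). The press line is about 35 mm off centre.

Request:
jog_arm(increments=[{"tx": 1, "ty": -3, "tz": 22, "wx": 0, "wy": 0, "wz": 0, "gripper": 0}, {"tx": 1, "ty": -3, "tz": 36, "wx": 0, "wy": 0, "wz": 0, "gripper": 0}, {"tx": 1, "ty": -3, "tz": 42, "wx": 0, "wy": 0, "wz": 0, "gripper": 0}, {"tx": 1, "ty": -3, "tz": 43, "wx": 0, "wy": 0, "wz": 0, "gripper": 0}, {"tx": 1, "ty": -3, "tz": 43, "wx": 0, "wy": 0, "wz": 0, "gripper": 0}])

```text
time: 8.02
position: [0.504, 0.1749, 0.0736]
tool_rot: [-2.661, -1.67, 0.001]
ft_force: [-0.9, -0.2, -0.5]
grip_width: 0.003
grip_force: 0.0
```

Request:
jog_arm(increments=[{"tx": 0, "ty": 0, "tz": 1, "wx": 0, "wy": 0, "wz": 0, "gripper": 0}, {"tx": 0, "ty": 0, "tz": 2, "wx": 0, "wy": 0, "wz": 0, "gripper": 0}, {"tx": 0, "ty": 0, "tz": 2, "wx": 0, "wy": 0, "wz": 0, "gripper": 0}, {"tx": 0, "ty": 0, "tz": 2, "wx": 0, "wy": 0, "wz": 0, "gripper": 0}, {"tx": 0, "ty": 0, "tz": 2, "wx": 0, "wy": 0, "wz": 0, "gripper": 0}])

```text
time: 8.43
position: [0.5041, 0.1751, 0.072]
tool_rot: [2.66, 1.671, 0.001]
ft_force: [-0.0, 0.1, -0.1]
grip_width: 0.011
grip_force: 0.0
```

Request:
jog_arm(increments=[{"tx": 0, "ty": 0, "tz": 1, "wx": 0, "wy": 0, "wz": 0, "gripper": 0}, {"tx": 0, "ty": 0, "tz": 2, "wx": 0, "wy": 0, "wz": 0, "gripper": 0}, {"tx": 0, "ty": 0, "tz": 2, "wx": 0, "wy": 0, "wz": 0, "gripper": 0}, {"tx": 0, "ty": 0, "tz": 2, "wx": 0, "wy": 0, "wz": 0, "gripper": 0}, {"tx": 0, "ty": 0, "tz": 2, "wx": 0, "wy": 0, "wz": 0, "gripper": 0}])

```text
time: 8.85
position: [0.504, 0.1752, 0.0698]
tool_rot: [2.66, 1.671, 0.0]
ft_force: [-0.6, 0.7, 0.8]
grip_width: 0.008
grip_force: 0.4
```

Request:
jog_arm(increments=[{"tx": 0, "ty": 0, "tz": 1, "wx": 0, "wy": 0, "wz": 0, "gripper": 0}, {"tx": 0, "ty": 0, "tz": 2, "wx": 0, "wy": 0, "wz": 0, "gripper": 0}, {"tx": 0, "ty": 0, "tz": 2, "wx": 0, "wy": 0, "wz": 0, "gripper": 0}, {"tx": 0, "ty": 0, "tz": 2, "wx": 0, "wy": 0, "wz": 0, "gripper": 0}, {"tx": 0, "ty": 0, "tz": 2, "wx": 0, "wy": 0, "wz": 0, "gripper": 0}])

```text
time: 9.27
position: [0.5041, 0.1752, 0.0679]
tool_rot: [2.66, 1.671, 0.001]
ft_force: [0.5, 0.5, 3.4]
grip_width: 0.007
grip_force: 1.5
```

Request:
jog_arm(increments=[{"tx": 0, "ty": 0, "tz": 1, "wx": 0, "wy": 0, "wz": 0, "gripper": 0}, {"tx": 0, "ty": 0, "tz": 2, "wx": 0, "wy": 0, "wz": 0, "gripper": 0}, {"tx": 0, "ty": 0, "tz": 2, "wx": 0, "wy": 0, "wz": 0, "gripper": 0}, {"tx": 0, "ty": 0, "tz": 2, "wx": 0, "wy": 0, "wz": 0, "gripper": 0}, {"tx": 0, "ty": 0, "tz": 2, "wx": 0, "wy": 0, "wz": 0, "gripper": 0}])

```text
time: 9.68
position: [0.5041, 0.1752, 0.0658]
tool_rot: [2.66, 1.671, 0.001]
ft_force: [-0.1, -0.4, 4.4]
grip_width: 0.004
grip_force: 2.5
```

```bash
python3 -c "
from h import *;import cv2
w=vision.get_image('wrist');cv2.imwrite('pics/w4.png',w['color'])
s=vision.get_image('side');cv2.imwrite('pics/s4.png',cv2.resize(s['color'][130:200,240:340],None,fx=6,fy=6))"
```

```text
(no output)
```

View pics/w4.png

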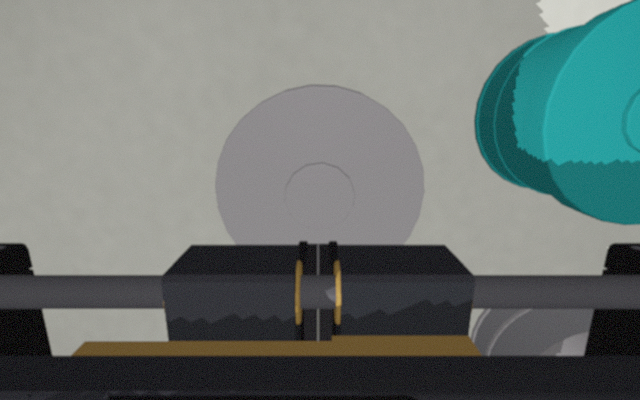

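The lid moved 4 mm at only 4.4 N, so L rocks. I'll press slightly further to confirm, then release and go to its boss.

Request:
jog_arm(increments=[{"tx": 0, "ty": 0, "tz": 1, "wx": 0, "wy": 0, "wz": 0, "gripper": 0}, {"tx": 0, "ty": 0, "tz": 1.5, "wx": 0, "wy": 0, "wz": 0, "gripper": 0}, {"tx": 0, "ty": 0, "tz": 1.5, "wx": 0, "wy": 0, "wz": 0, "gripper": 0}, {"tx": 0, "ty": 0, "tz": 1.5, "wx": 0, "wy": 0, "wz": 0, "gripper": 0}, {"tx": 0, "ty": 0, "tz": 1.5, "wx": 0, "wy": 0, "wz": 0, "gripper": 0}])

```text
time: 10.2
position: [0.5041, 0.1752, 0.0648]
tool_rot: [2.66, 1.671, 0.001]
ft_force: [-0.6, -0.4, 8.8]
grip_width: 0.006
grip_force: 4.2
```

Request:
jog_arm(increments=[{"tx": 0, "ty": 0, "tz": -3, "wx": 0, "wy": 0, "wz": 0, "gripper": 0}, {"tx": 0, "ty": 0, "tz": -8, "wx": 0, "wy": 0, "wz": 0, "gripper": 0}, {"tx": 0, "ty": 0, "tz": -20, "wx": 0, "wy": 0, "wz": 0, "gripper": 0}, {"tx": 17, "ty": 0, "tz": -20, "wx": 0, "wy": 0, "wz": 0, "gripper": 0}, {"tx": 34.5, "ty": 0, "tz": -20, "wx": 0, "wy": 0, "wz": 0, "gripper": 0}])

```text
time: 10.62
position: [0.5194, 0.2052, 0.0852]
tool_rot: [2.661, 1.667, 0.0]
ft_force: [-0.6, 0.4, -0.4]
grip_width: 0.006
grip_force: 0.0
```

Request:
jog_arm(increments=[{"tx": 0, "ty": 0, "tz": 0, "wx": 0, "wy": 0, "wz": 0, "gripper": 0}, {"tx": 0, "ty": 0, "tz": 0, "wx": 0, "wy": 0, "wz": 0, "gripper": 0}, {"tx": 0, "ty": 0, "tz": 3, "wx": 0, "wy": 0, "wz": 0, "gripper": 0}, {"tx": 0, "ty": 0, "tz": 6, "wx": 0, "wy": 0, "wz": 0, "gripper": 0}, {"tx": 0, "ty": 0, "tz": 6, "wx": 0, "wy": 0, "wz": 0, "gripper": 0}])

```text
time: 11.03
position: [0.5181, 0.2048, 0.0772]
tool_rot: [2.661, 1.67, -0.003]
ft_force: [-0.0, -0.7, -0.0]
grip_width: 0.005
grip_force: 0.0
```

```bash
python3 look.py .519 .206 .069|tail -5
```

```text
lid_a [229. 147. 412. 249.] 0.62 [0.5314 0.2315 0.069 ] tool offs [29.6  0.3  8.4]
boss_a [289. 222. 348. 246.] 0.92 [0.5226 0.2153 0.069 ] tool offs [11.1 -0.5  8.5]
boss_a [587. 153. 638. 223.] 0.86 [0.6611 0.1747 0.069 ] tool offs [ 34.8 141.9   8.3]
boss_a [471. 316. 582. 353.] 0.17 [0.5995 0.114  0.069 ] tool offs [-46.6 112.8   8.5]
[0.51821549 0.20504686 0.07747695] [-0.58405404  0.25829477 -1.36253284] 11.0833
```

Request:
jog_arm(increments=[{"tx": 1, "ty": 0, "tz": 2, "wx": 0, "wy": 0, "wz": 0, "gripper": 0}, {"tx": 1, "ty": 0, "tz": 4, "wx": 0, "wy": 0, "wz": 0, "gripper": 0}, {"tx": 1, "ty": 0, "tz": 5, "wx": 0, "wy": 0, "wz": 0, "gripper": 0}, {"tx": 1, "ty": 0, "tz": 6, "wx": 0, "wy": 0, "wz": 0, "gripper": 0}, {"tx": 1, "ty": 0, "tz": 6, "wx": 0, "wy": 0, "wz": 0, "gripper": 0}])

```text
time: 11.6
position: [0.519, 0.207, 0.0718]
tool_rot: [-2.66, -1.671, 0.001]
ft_force: [-0.4, 0.1, 0.6]
grip_width: 0.005
grip_force: 0.0
```

Request:
jog_arm(increments=[{"tx": 0, "ty": 0, "tz": 1, "wx": 0, "wy": 0, "wz": 0, "gripper": 0}, {"tx": 0, "ty": 0, "tz": 2, "wx": 0, "wy": 0, "wz": 0, "gripper": 0}, {"tx": 0, "ty": 0, "tz": 3, "wx": 0, "wy": 0, "wz": 0, "gripper": 0}, {"tx": 0, "ty": 0, "tz": 3, "wx": 0, "wy": 0, "wz": 0, "gripper": 0}, {"tx": 0, "ty": 0, "tz": 3, "wx": 0, "wy": 0, "wz": 0, "gripper": 0}])

```text
time: 12.02
position: [0.5193, 0.2071, 0.0693]
tool_rot: [2.66, 1.671, 0.0]
ft_force: [-0.3, -0.5, 2.3]
grip_width: 0.006
grip_force: 0.9
```

Request:
jog_arm(increments=[{"tx": 0, "ty": 0, "tz": 1, "wx": 0, "wy": 0, "wz": 0, "gripper": 0}, {"tx": 0, "ty": 0, "tz": 2, "wx": 0, "wy": 0, "wz": 0, "gripper": 0}, {"tx": 0, "ty": 0, "tz": 2, "wx": 0, "wy": 0, "wz": 0, "gripper": 0}, {"tx": 0, "ty": 0, "tz": 2, "wx": 0, "wy": 0, "wz": 0, "gripper": 0}, {"tx": 0, "ty": 0, "tz": 2, "wx": 0, "wy": 0, "wz": 0, "gripper": 0}])

```text
time: 12.43
position: [0.5193, 0.2071, 0.0674]
tool_rot: [2.66, 1.671, 0.0]
ft_force: [-2.4, -1.2, 6.1]
grip_width: 0.005
grip_force: 2.6
```

Request:
jog_arm(increments=[{"tx": 0, "ty": 0, "tz": 1, "wx": 0, "wy": 0, "wz": 0, "gripper": 0}, {"tx": 0, "ty": 0, "tz": 2, "wx": 0, "wy": 0, "wz": 0, "gripper": 0}, {"tx": 0, "ty": 0, "tz": 2, "wx": 0, "wy": 0, "wz": 0, "gripper": 0}, {"tx": 0, "ty": 0, "tz": 2, "wx": 0, "wy": 0, "wz": 0, "gripper": 0}, {"tx": 0, "ty": 0, "tz": 2, "wx": 0, "wy": 0, "wz": 0, "gripper": 0}])

```text
time: 12.85
position: [0.5194, 0.2071, 0.0671]
tool_rot: [2.659, 1.671, -0.0]
ft_force: [-4.7, -2.9, 16.9]
grip_width: 0.004
grip_force: 8.4
```

Request:
jog_arm(increments=[{"tx": 0, "ty": 0, "tz": 1, "wx": 0, "wy": 0, "wz": 0, "gripper": 0}, {"tx": 0, "ty": 0, "tz": 2, "wx": 0, "wy": 0, "wz": 0, "gripper": 0}, {"tx": 0, "ty": 0, "tz": 2, "wx": 0, "wy": 0, "wz": 0, "gripper": 0}, {"tx": 0, "ty": 0, "tz": 2, "wx": 0, "wy": 0, "wz": 0, "gripper": 0}, {"tx": 0, "ty": 0, "tz": 2, "wx": 0, "wy": 0, "wz": 0, "gripper": 0}])

```text
time: 13.27
position: [0.5195, 0.2072, 0.0669]
tool_rot: [2.658, 1.67, -0.001]
ft_force: [-10.1, -3.8, 29.5]
grip_width: 0.006
grip_force: 14.4
```

It stopped hard at 0.067, roughly 6 mm down. I back off, then re-touch the rim to verify.

Request:
jog_arm(increments=[{"tx": 0, "ty": 0, "tz": -4, "wx": 0, "wy": 0, "wz": 0, "gripper": 0}, {"tx": 0, "ty": 0, "tz": -12, "wx": 0, "wy": 0, "wz": 0, "gripper": 0}, {"tx": 0, "ty": 0, "tz": -25, "wx": 0, "wy": 0, "wz": 0, "gripper": 0}, {"tx": -17, "ty": 0, "tz": -25, "wx": 0, "wy": 0, "wz": 0, "gripper": 0}, {"tx": -35, "ty": 0, "tz": -25, "wx": 0, "wy": 0, "wz": 0, "gripper": 0}])

```text
time: 13.68
position: [0.5046, 0.1768, 0.0893]
tool_rot: [-2.658, -1.674, -0.004]
ft_force: [0.1, 0.4, -0.1]
grip_width: 0.007
grip_force: 0.0
```

Request:
jog_arm(increments=[{"tx": 0, "ty": 0, "tz": 0, "wx": 0, "wy": 0, "wz": 0, "gripper": 0}, {"tx": 0, "ty": 0, "tz": 10, "wx": 0, "wy": 0, "wz": 0, "gripper": 0}, {"tx": 0, "ty": 0, "tz": 18, "wx": 0, "wy": 0, "wz": 0, "gripper": 0}, {"tx": 0, "ty": 0, "tz": 20, "wx": 0, "wy": 0, "wz": 0, "gripper": 0}, {"tx": 0, "ty": 0, "tz": 20, "wx": 0, "wy": 0, "wz": 0, "gripper": 0}])

```text
time: 14.1
position: [0.5031, 0.1761, 0.0667]
tool_rot: [-2.658, -1.672, 0.003]
ft_force: [-0.1, 0.6, 0.5]
grip_width: 0.007
grip_force: 0.0
```

At 0.0667 there is no force, where before it was about 4 N, so the lid has gone down. One light touch for rigidity, then retreat.

Request:
jog_arm(increments=[{"tx": 0, "ty": 0, "tz": 2, "wx": 0, "wy": 0, "wz": 0, "gripper": 0}, {"tx": 0, "ty": 0, "tz": 4, "wx": 0, "wy": 0, "wz": 0, "gripper": 0}, {"tx": 0, "ty": 0, "tz": 4, "wx": 0, "wy": 0, "wz": 0, "gripper": 0}, {"tx": 0, "ty": 0, "tz": 4, "wx": 0, "wy": 0, "wz": 0, "gripper": 0}, {"tx": 0, "ty": 0, "tz": 4, "wx": 0, "wy": 0, "wz": 0, "gripper": 0}])

```text
time: 14.52
position: [0.5043, 0.1759, 0.0643]
tool_rot: [2.66, 1.671, 0.001]
ft_force: [-0.2, 0.4, 0.9]
grip_width: 0.008
grip_force: 0.4
```

Request:
jog_arm(increments=[{"tx": 0, "ty": 0, "tz": -4, "wx": 0, "wy": 0, "wz": 0, "gripper": 0}, {"tx": 0, "ty": 0, "tz": -25, "wx": 0, "wy": 0, "wz": 0, "gripper": 0}, {"tx": 0, "ty": 0, "tz": -55, "wx": 0, "wy": 0, "wz": 0, "gripper": 0}, {"tx": -10, "ty": 0, "tz": -85, "wx": 0, "wy": 0, "wz": 0, "gripper": 0}, {"tx": -20, "ty": 0, "tz": -100, "wx": 0, "wy": 0, "wz": 0, "gripper": 0}])

```text
time: 14.93
position: [0.4966, 0.1586, 0.1678]
tool_rot: [2.658, 1.673, 0.007]
ft_force: [-0.2, -0.0, -0.1]
grip_width: 0.006
grip_force: 0.0
```

```bash
python3 -c "
from h import *;import cv2
s=vision.get_image('side');cv2.imwrite('pics/s5.png',cv2.resize(s['color'][120:390,200:600],None,fx=2,fy=2))"
```

```text
(no output)
```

View pics/s5.png

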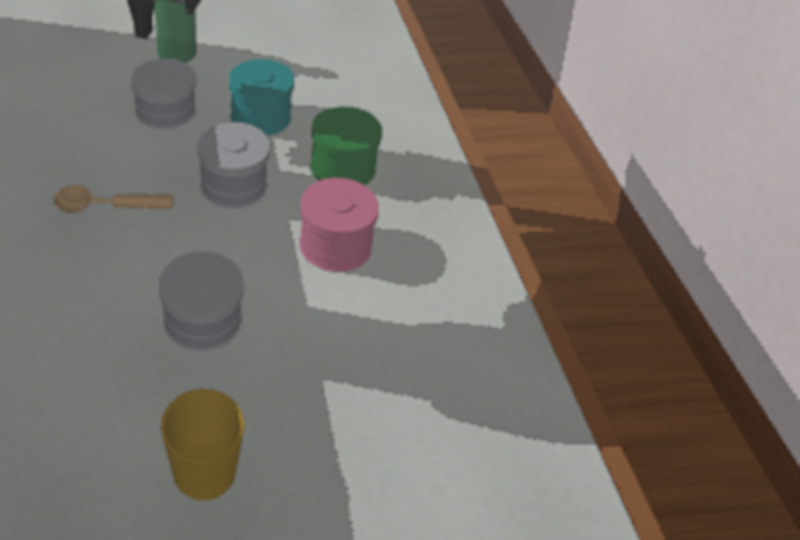

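The side view shows the far grey lid lower than before: its top edge is at row ~62, against ~57 earlier. The other things have not moved and the hand is clear. The rim now meets the finger near 0.064, about 6 mm lower than at first.

```bash
python3 -c "
from bench import ctrl;print(ctrl.close_job())"
```

```text
the job is handed in; nothing more can be done
None
```

Job handed in at about 15 s: the lid on the left grey tin (nearest the bottle) rocked when I pressed its rim, so I pressed its raised middle about 6 mm down to a hard stop; the other two lids were firm at the rim, and the last picture shows nothing else moved.

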